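# Load the sample bottles into the divided carrier, the full one on the cork pad

## Task

Put the three aluminium sample bottles upright into the divided carrier, each on the floor of a cell of its own; one of them is full, which you can only tell by its weight when you lift it, and that one goes on the cork pad, the two empty ones into cells that are bare. Lower them in rather than dropping them, do not tip them over, and leave the jars already in the carrier and all the other glassware where they stand.

Things in the scene. Friction and masses are not known exactly. Their poses are not given: they have to be found in the camera images.
- bottle_a: one of three outwardly identical upright aluminium bottles, origin at the centre of the underside: body 52 mm across up to 72 mm, shoulder narrowing to 30 mm at 88 mm, black cap 34 mm across from 90 to 120 mm (the top); grip the cap. One of the three is full and weighs 300 to 420 g, two are empty, 55 to 95 g; which is which can only be felt
- bottle_b: one of three outwardly identical upright aluminium bottles, origin at the centre of the underside: body 52 mm across up to 72 mm, shoulder narrowing to 30 mm at 88 mm, black cap 34 mm across from 90 to 120 mm (the top); grip the cap. One of the three is full and weighs 300 to 420 g, two are empty, 55 to 95 g; which is which can only be felt
- bottle_c: one of three outwardly identical upright aluminium bottles, origin at the centre of the underside: body 52 mm across up to 72 mm, shoulder narrowing to 30 mm at 88 mm, black cap 34 mm across from 90 to 120 mm (the top); grip the cap. One of the three is full and weighs 300 to 420 g, two are empty, 55 to 95 g; which is which can only be felt
- carrier: light grey plastic carrier fixed to the bench, 208 mm (its x) by 140 mm (its y), open on top, 3 (along x) by 2 (along y) square cells 64 mm wide inside at 68 mm pitch; walls and floor 4 mm thick, all walls 60 mm high. It may stand to the left or right. Origin at the centre of its underside
- cell0 (a point): middle of the floor of one of the six cells of the carrier, 4 mm above the bench
- cell1 (a point): middle of the floor of one of the six cells of the carrier, 4 mm above the bench
- cell2 (a point): middle of the floor of one of the six cells of the carrier, 4 mm above the bench
- cell3 (a point): middle of the floor of one of the six cells of the carrier, 4 mm above the bench
- cell4 (a point): middle of the floor of one of the six cells of the carrier, 4 mm above the bench
- cell5 (a point): middle of the floor of one of the six cells of the carrier, 4 mm above the bench
- cork_pad: loose round cork pad, 54 mm across and 6 mm thick, lying flat on the floor of one cell of the carrier; the full bottle belongs on it; origin at the centre of its underside
- flask: conical flask of clear glass with a rubber stopper, base 72 mm across, 139 mm high; a bystander; origin at the centre of its underside
- tin: squat aluminium sample tin with a lid, 75 mm across, 52 mm high; a bystander; origin at the centre of its underside
- cylinder: measuring cylinder, clear tube 27 mm across on a white foot 60 mm across, 167 mm high, so taller than the bottles; a bystander; origin at the centre of its underside
- tall_jar: amber glass jar with a white cap, 50 mm across, 124 mm high, standing in one cell of the carrier; stays there; origin at the centre of its underside
- short_jar: squat white plastic jar with a white lid, 57 mm across, 76 mm high, standing in one cell of the carrier; stays there; origin at the centre of its underside
- beaker: open clear glass beaker, 66 mm across, 75 mm high, standing on the hotplate; a bystander; origin at the centre of its underside
- hotplate: white stirring hotplate fixed to the bench on the other side from the carrier, 180 mm (x) by 170 mm (y), 93 mm high; origin at the centre of its underside

How it is judged:
By the outcome, as a careful person would: the job done as asked, in the order asked, and still so for the second after the job is handed in, with the robot touching nothing.
It also fails if it takes over 69 s, if anything falls off the work surface, if the arm or the gripper's body presses on something with over 40 N, if the wrist force passes 120 N, or if a joint passes its speed limit or range.

## Robot

A 6-joint arm with a two-finger parallel gripper is mounted at the origin on the work surface. World frame = base frame: x ahead of the robot, y to its left, z up, the work surface at z = 0. Lengths are in mm, angles in rad, forces in N, time in s.
With the tool pointing down it reaches from about 250 to 775 mm from the base axis. Payload 4 kg.
Tool frame: the origin (TCP) lies midway between the tips of the shut fingers; the grasp point (between the pads) lies arm.grip_point_offset behind it (arm.grip_point_offset is the distance from the TCP to the grasp point, in mm); z points along the fingers, y is the line along which they close (so a half turn about z gives the same grasp; the last joint's range is limited). The gripper opens to 94 mm and grips with 3 to 60 N. Pads are 16 mm wide; open, the fingers measure 119 mm over their backs; the gripper's body (75 mm by 177 mm) begins 78 mm behind the grasp point.
Start: joints at [-0.103, 0.087, 1.371, -0, 1.684, -0.103], TCP at [550.018, -0.007, 205.506] pointing down, gripper open.
Joint ranges: [-3.1, 3.1], [-0.76, 2.03], [0.27, 2.55], [-1.08, 4.22], [0.17, 2.65], [-2.57, 2.57]. Speed limits (rad/s): [2.79, 2.79, 3.14, 3.14, 3.14, 3.14].

## Interface

Orientations are given as [roll, pitch, yaw] about the fixed x, y, z axes, in that order (R = Rz(yaw) Ry(pitch) Rx(roll)).
In Python, from plant import arm gives the robot as it stands.
- The arm moves only by the tool move_arm, never from a script. Its argument "commands" is a list of rows, each a list of 7 numbers: the shift along the tool's x, y, z scaled (see below), then the turn, a rotation vector about the tool's x, y, z scaled (see below), then the opening, from -1 (shut) to 1 (fully open). In form: [[dx, dy, dz, ax, ay, az, claw], ...]. A call has 1 to 12 rows; each row shifts and turns the commanded pose from where the row before left it, along the tool's axes as they then stand; what a row does not reach is not made up. The controller multiplies each number of a shift by 0.05 m and each number of a turn by pi/4 rad. A row lasts 1/8 s, in which the tool goes at most 62.5 mm and 10.7 degrees, less where a joint would pass 70% of its speed; a pose out of reach is approached as far as the arm can. A call with a number of a shift or a turn outside -1 to 1 is refused whole. A call with a gripper value outside its range is refused whole. The fingers move at their own pace and stop on an object; "squeeze" is the grip in N (left out, the last holds). Time passes only in rows, so rows that do not move let the fingers close. It gives the time, the measured TCP pose, the force, the opening and the grip force at its end, in the units of the state.
- arm.get_state(): the state, without advancing time (a new reading comes with each control period).
- arm.get_image(name): name is "scene" or "side" or "wrist"; returns (picture, depth): 384x512x3 uint8, red, green, blue; 384x512 float32, mm along the optical axis (not along the pixel's ray), 0 where there is no reading.
- arm.camera_model(name): a dict with "K" (3x3 intrinsics, pixels), "dist" ([k1, k2, p1, p2, k3] as OpenCV has them; the pictures are not rectified), "R" (3x3) and "t" (3): a world point X has camera coordinates R X + t; the wrist camera has in their place "hand_eye" (4x4, takes a point from camera to tool coordinates, whose origin is the TCP and whose axes are the flange's). Camera axes: x right, y down, z forward; pixel columns grow to the right and rows downward; lengths in mm; the calibration is good to about 2 mm. A picture is of the moment at which its call begins: read the wrist's pose just before it. camera_model takes no time and is no camera call.
- arm.hand_in(): hands the job in; it is judged then, once.
The state is a dict: "time_s": time; "joints": joint angles; "qd": joint speeds; "joint_efforts": joint torques, N m; "tcp_pos": TCP position; "eef_rot": TCP orientation; "wrist_force": force on the tool from outside, world axes, zero at the start; "wrist_torque": the same for the moment, N m; "width": finger opening in mm; "gripper_force": force on a finger pad.
Only numpy, scipy, OpenCV 4.12 (cv2) and the standard library are available. Lean on these libraries where they do the work, as an engineer would, in place of code of your own. Each camera call takes 0.05 s, during which the arm holds its last target. There are 200 camera calls.

## Working session

There is one attempt and no reset: what is moved stays moved. The work goes in short steps, Python scripts to look and compute and a tool call to move; the robot and the scene stay as the last step left them, time stands still between calls to the robot, and variables do not carry over. Pictures are saved under pics/ and viewed, at most 10 in all, crops included, and the job is handed in when it is done.

Besides the shell and the picture viewer there is one more tool, called after ">>>" as name(argument=value, ...), one argument or row to a line, values as JSON. move_arm: Moves the arm, as the interface text tells. Its arguments: {"type":"object","properties":{"commands":{"type":"array"},"squeeze":{"type":"number"}},"required":["commands"]}

```bash
mkdir -p pics; ls
python3 - <<'E'
from plant import arm
import cv2,numpy as np,pickle
s=arm.get_state();print(s, arm.grip_point_offset)
d={}
for n in("scene","side","wrist"):
    im,z=arm.get_image(n);m=arm.camera_model(n);d[n]=(im,z,m)
    cv2.imwrite(f"pics/{n}0.png",im[:,:,::-1]);print(n,{k:np.round(v,3).tolist() for k,v in m.items()})
d['s']=s
pickle.dump(d,open("d0.pkl","wb"))
a=np.hstack([d["scene"][0],d["side"][0]]);cv2.imwrite("pics/both0.png",cv2.resize(a,(800,300))[:,:,::-1])
E
```

```text
pics
{'time_s': 0.0, 'joints': array([-1.03082847e-01,  8.79255670e-02,  1.37223082e+00, -3.17885780e-05,
        1.68359880e+00, -1.03073011e-01]), 'qd': array([ 4.47943566e-04, -3.81860043e-04, -3.28892653e-04,  1.68103358e-04,
        2.39679403e-06,  1.34084156e-03]), 'joint_efforts': array([ 1.28542815e-03, -3.40182602e+01, -3.02423716e+01,  7.18220207e-02,
        3.29729996e-02, -1.13141955e-04]), 'tcp_pos': array([5.49454088e+02, 5.01549903e-02, 2.04332155e+02]), 'eef_rot': array([-3.13943835e+00, -1.91077671e-04,  1.57078274e+00]), 'wrist_force': array([-0.38791642,  0.04471326, -0.81950859]), 'wrist_torque': array([-0.03973129, -0.012828  , -0.02800341]), 'gripper_force': 0.0, 'width': 93.96861299229417} 18.8
scene {'K': [[351.837, 0.0, 261.979], [0.0, 351.837, 198.629], [0.0, 0.0, 1.0]], 'dist': [-0.072, 0.0, 0.0, 0.0, 0.0], 'R': [[0.238, 0.971, -0.011], [0.802, -0.203, -0.562], [-0.548, 0.125, -0.827]], 't': [-111.725, -408.145, 1307.497]}
side {'K': [[412.539, 0.0, 259.207], [0.0, 412.539, 196.271], [0.0, 0.0, 1.0]], 'dist': [-0.134, 0.0, 0.0, 0.0, 0.0], 'R': [[0.971, -0.24, 0.008], [-0.142, -0.604, -0.784], [0.193, 0.76, -0.62]], 't': [-555.545, 166.017, 819.747]}
wrist {'K': [[295.327, 0.0, 256.173], [0.0, 295.327, 191.699], [0.0, 0.0, 1.0]], 'dist': [0.002, 0.0, 0.0, 0.0, 0.0], 'hand_eye': [[0.0, -0.966, -0.257, 75.456], [1.0, 0.001, -0.001, -0.079], [0.002, -0.257, 0.966, -179.621], [0.0, 0.0, 0.0, 1.0]]}
```

View pics/scene0.png

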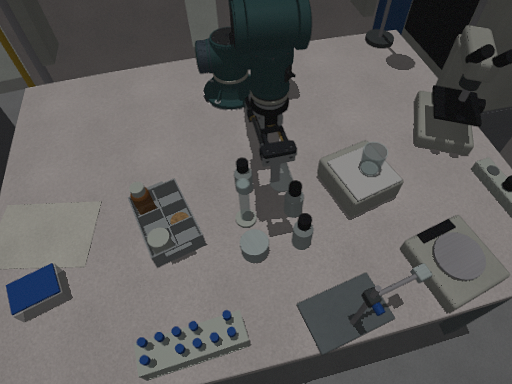

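View pics/side0.png

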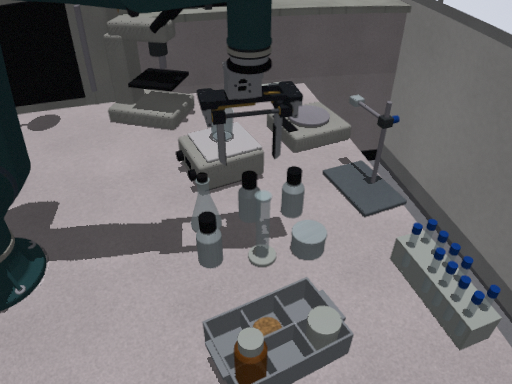

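The scene view shows bottle caps near (242,165), (295,188) and (305,222), with the cylinder at (246,215), the tin at (255,245) and the carrier at (167,220). The side view adds the flask at (203,205), the cork at (266,326), the tall jar at (250,355) and the short jar at (325,325). Next I'll make a fused top-down map from depth.

```bash
cat > h.py <<'E'
import cv2,numpy as np
from scipy.spatial.transform import Rotation as Ro
def cloud(im,z,m,s=None):
    v,u=np.mgrid[:384,:512]; p=np.stack([u,v],-1).reshape(-1,1,2).astype(float)
    n=cv2.undistortPoints(p,m["K"],np.array(m["dist"]))[:,0]
    z=z.reshape(-1); P=np.c_[n*z[:,None],z]
    if "R" in m: W=(P-m["t"])@m["R"]
    else:
        H=m["hand_eye"]; T=P@H[:3,:3].T+H[:3,3]
        W=Ro.from_euler("xyz",s["eef_rot"]).apply(T)+s["tcp_pos"]
    W[z<=0]=np.nan
    return W,im.reshape(-1,3)
def ortho(W,C,x0=250,x1=800,y0=-350,y1=250,zmin=-20,zmax=175):
    ok=np.isfinite(W).all(1)&(W[:,2]>zmin)&(W[:,2]<zmax); W=W[ok];C=C[ok];o=np.argsort(W[:,2]);W=W[o];C=C[o]
    img=np.zeros((x1-x0,y1-y0,3),np.uint8)
    r=(W[:,0]-x0).astype(int);c=(y1-W[:,1]).astype(int)  # up= small x ; right=-y
    for a in(0,1):
        for b in(0,1):
            k=(r+a>=0)&(r+a<x1-x0)&(c+b>=0)&(c+b<y1-y0); img[r[k]+a,c[k]+b]=C[k]
    return img
E
python3 - <<'E'
from h import *;import pickle
d=pickle.load(open("d0.pkl","rb"))
L=[cloud(*d[n],d['s']) for n in("scene","side","wrist")]
for n,(W,C) in zip(("scene","side","wrist"),L):
    bl=(C.max(1)<60)&(W[:,2]>105)&(W[:,2]<135)&(W[:,0]>250)&(W[:,0]<800)&(abs(W[:,1])<350)
    P=W[bl]; 
    if len(P)<5: continue
    import scipy.cluster.hierarchy as h
    c=h.fcluster(h.linkage(P[:3000,:2]),12,'distance')
    print(n,[(np.round(np.median(P[:3000][c==k],0)).tolist(),np.round(np.ptp(P[:3000][c==k],0)).tolist(),int((c==k).sum())) for k in set(c) if (c==k).sum()>8])
A=ortho(np.vstack([a for a,_ in L[:2]]),np.vstack([b for _,b in L[:2]]))
B=ortho(*L[2])
cv2.imwrite("pics/orthoA.png",A[:,:,::-1]);cv2.imwrite("pics/orthoB.png",B[:,:,::-1])
E
```

```text
scene [([460.0, -52.0, 119.0], [31.0, 30.0, 17.0], 115), ([671.0, 58.0, 119.0], [34.0, 32.0, 17.0], 163), ([570.0, 64.0, 119.0], [31.0, 32.0, 18.0], 142)]
side [([453.0, -60.0, 119.0], [33.0, 33.0, 17.0], 246), ([459.0, 52.0, 131.0], [22.0, 11.0, 7.0], 32), ([664.0, 51.0, 118.0], [31.0, 32.0, 17.0], 164), ([563.0, 58.0, 119.0], [33.0, 35.0, 17.0], 181)]
wrist [([446.0, -36.0, 120.0], [13.0, 13.0, 16.0], 74), ([470.0, 64.0, 133.0], [5.0, 17.0, 4.0], 34), ([563.0, 69.0, 120.0], [32.0, 32.0, 4.0], 1133), ([662.0, 63.0, 120.0], [32.0, 32.0, 17.0], 1260)]
```

View pics/orthoA.png

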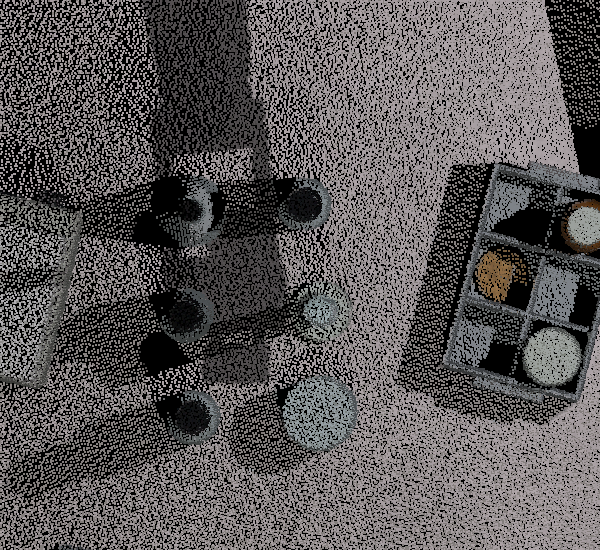

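View pics/orthoB.png

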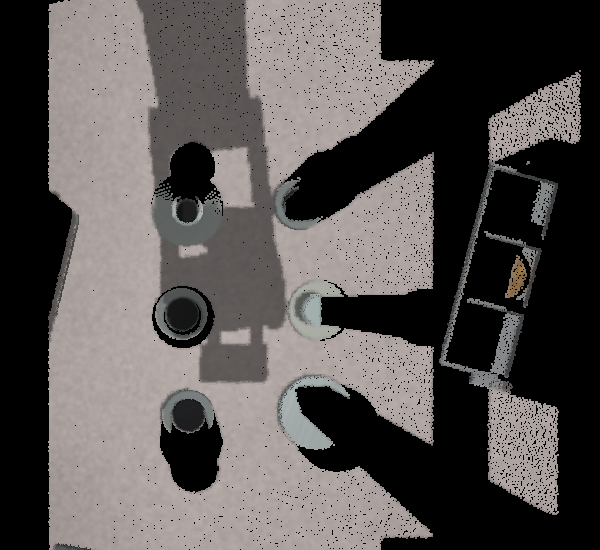

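The map shows the bottles at about (455,-56), (565,64) and (665,60). The bare cells are at map pixels (515,205), (557,292) and (475,340), and the cork is at (500,272). I'll look at the carrier from above.

>>> move_arm(
  commands=[
    [-0.6,0,-1,0,0,0,1],
    [-1,0,-1,0,0,0,1],
    [-1,0,-0.6,0,0,0,1],
    [-1,0,0,0,0,0,1],
    [-1,0,0,0,0,0,1],
    [-0.4,0,0,0,0,0,1],
    [0,0,0,0,0,0,1],
    [0,0,0,0,0,0,1],
  ],
)

```text
time_s: 1.15
tcp_pos: [550.2, -242.7, 329.8]
eef_rot: [3.141, -0.001, 1.572]
wrist_force: [0.0, 0.4, 0.4]
width: 93.9
gripper_force: 0.0
```

Run:
```python
from plant import arm
from h import *;import pickle
s=arm.get_state();im,z=arm.get_image("wrist");m=arm.camera_model("wrist")
pickle.dump((im,z,m,s),open("d1.pkl","wb"))
print(s['tcp_pos'],s['eef_rot'],s['time_s'])
W,C=cloud(im,z,m,s)
cv2.imwrite("pics/o1.png",ortho(W,C,300,800,-500,0)[:,:,::-1])
def circ(cx,cy,z0,z1,r,name,black=None):
    k=(np.hypot(W[:,0]-cx,W[:,1]-cy)<r)&(W[:,2]>z0)&(W[:,2]<z1)
    P=W[k]; 
    if len(P)>20:
        (c,rr)=cv2.minEnclosingCircle(P[:,:2].astype(np.float32));print(name,np.round(c,1),round(rr,1),np.round(np.median(P[:,2]),1),len(P))
circ(472,-338,115,140,40,'tall');circ(605,-303,70,90,40,'short')
k=np.isfinite(W).all(1)&(W[:,2]>55)&(W[:,2]<66)&(W[:,1]<-170)&(W[:,0]>350)&(W[:,0]<700)
P=W[k].astype(np.float32);print(len(P),np.median(P[:,2]),cv2.minAreaRect(P[:,:2]))
cork=(C[:,0].astype(int)-C[:,2]>50)&(W[:,2]<20)&(abs(W[:,0]-522)<45)&(abs(W[:,1]+250)<45);P=W[cork];print('cork',len(P),P.mean(0),cv2.minEnclosingCircle(P[:,:2].astype(np.float32)))
```

```text
[ 550.21445827 -242.74271794  329.84495403] [ 3.14137540e+00 -7.79102676e-04  1.57242927e+00] 1.15
tall [ 474.6 -332.6] 18.9 127.9 606
short [ 605.2 -297.7] 28.4 80.0 1076Traceback (most recent call last):
  File "<stdin>", line 15, in <module>
cv2.error: OpenCV(4.12.0) /io/opencv/modules/imgproc/src/convhull.cpp:143: error: (-215:Assertion failed) total >= 0 && (depth == CV_32F || depth == CV_32S) in function 'convexHull'
```

View pics/o1.png

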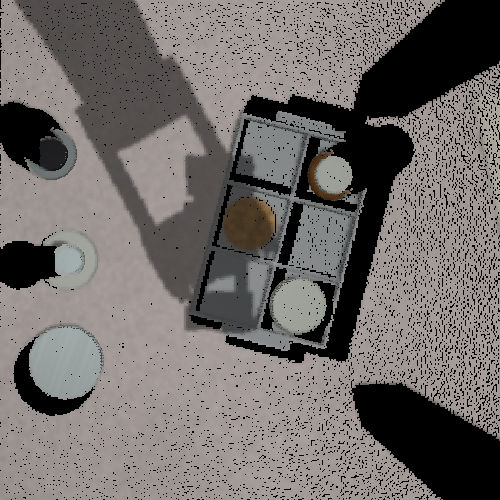

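The wrist map shows the whole carrier: cork at map pixel (250,223), bare cells at (270,150), (322,237) and (228,300). Now I'll fit the lattice.

```bash
cat > fit.py <<'E'
from h import *;import pickle
from scipy.optimize import least_squares
W,C=cloud(*pickle.load(open("d1.pkl","rb")))
k=np.isfinite(W).all(1)&(W[:,2]>54)&(W[:,2]<66)&(W[:,1]<-170)&(W[:,1]>-400)&(W[:,0]>380)&(W[:,0]<680)
P=W[k]
def res(p):
    c,s=np.cos(p[2]),np.sin(p[2]);d=P[:,:2]-p[:2];a=d@[c,s];b=d@[-s,c]
    da=np.minimum(abs(abs(a)-34),abs(abs(a)-102));db=np.minimum(abs(b),abs(abs(b)-68))
    da=np.hypot(da,np.maximum(0,abs(b)-70));db=np.hypot(db,np.maximum(0,abs(a)-104))
    return np.maximum(np.minimum(da,db)-2,0)
best=min((least_squares(res,[x,y,t],loss='soft_l1',f_scale=2) for t in(-.35,-.25,-.15,.15,.25) for x in(515,525,535) for y in (-285,-275,-265)),key=lambda r:r.cost)
p=best.x;print(len(P),p,best.cost,np.mean(res(p)<1.5))
c,s=np.cos(p[2]),np.sin(p[2])
for i in(-1,0,1):
    for j in(-.5,.5): print(i,j,np.round(p[:2]+68*(i*np.array([c,s])+j*np.array([-s,c])),1))
cork=(C[:,0].astype(int)-C[:,2]>50)&(W[:,2]<20)&(abs(W[:,0]-522)<35)&(abs(W[:,1]+250)<35);Q=W[cork];print('cork',len(Q),np.median(Q,0),cv2.minEnclosingCircle(np.ascontiguousarray(Q[:,:2],np.float32)))
bl=(C.max(1)<70)&(W[:,2]>110)&(W[:,2]<130)
Q=W[bl&(abs(W[:,0]-455)<40)&(abs(W[:,1]+55)<40)];print('b1',len(Q),Q.mean(0),Q.min(0),Q.max(0))
E
python3 fit.py
```

```text
1782 [ 5.31157271e+02 -2.83484991e+02  2.60963586e-01] 5134.474302188476 0.7059483726150393
-1 -0.5 [ 474.2 -333.9]
-1 0.5 [ 456.7 -268.2]
0 -0.5 [ 539.9 -316.3]
0 0.5 [ 522.4 -250.6]
1 -0.5 [ 605.6 -298.8]
1 0.5 [ 588.1 -233.1]
cork 55 [ 513.00162627 -268.28474628   10.32503963] ((514.0638427734375, -264.61248779296875), 14.542370796203613)
b1 678 [454.46121955 -52.81820539 120.07207062] [437.52874809 -66.92355901 110.09580253] [469.96918824 -39.91580397 123.52090676]
```

>>> move_arm(
  commands=[
    [0.6,-0.3,0,0,0,0,0.5],
    [1,-0.5,0,0,0,0,0.5],
    [1,-0.5,0.3,0,0,0,0.5],
    [0.8,-0.5,0.8,0,0,0,0.5],
    [0.4,-0.12,0.5,0,0,0,0.5],
    [0,0,0,0,0,0,0.5],
    [0,0,0,0,0,0,0.5],
  ],
)

```text
time_s: 2.08
tcp_pos: [454.8, -54.2, 251.3]
eef_rot: [3.139, 0.001, 1.572]
wrist_force: [0.2, -0.9, 0.9]
width: 70.4
gripper_force: 0.0
```

```bash
cat > cap.py <<'E'
import sys
from plant import arm
from h import *
s=arm.get_state();im,z=arm.get_image("wrist");W,C=cloud(im,z,arm.camera_model("wrist"),s)
x,y=map(float,sys.argv[1:])
k=(C.max(1)<80)&(W[:,2]>114)&(W[:,2]<128)&(np.hypot(W[:,0]-x,W[:,1]-y)<35);P=W[k]
print(s['tcp_pos'],s['eef_rot'],s['wrist_force'],s['width'],s['time_s'])
c,r=cv2.minEnclosingCircle(np.ascontiguousarray(P[:,:2],np.float32))
print(len(P),'circle',c,r,'mean',P.mean(0),'lim',P.min(0),P.max(0))
d=np.array(c)-s['tcp_pos'][:2];print('units tool x,y:',d[1]/50,d[0]/50)
E
python3 cap.py 454 -53
```

```text
[454.75832096 -54.22869023 251.28802252] [3.13889156e+00 1.02325550e-03 1.57174098e+00] [ 0.17984857 -0.91583203  0.92833774] 70.42700326556233 2.075
723 circle (453.2177734375, -48.63753890991211) 16.661115646362305 mean [452.97987915 -48.10144481 120.1413917 ] lim [437.10787608 -64.3907009  114.11673548] [469.54755786 -32.49592548 123.2572158 ]
units tool x,y: 0.1118230263081233 -0.030810950355888735
```

>>> move_arm(
  commands=[
    [0.1,-0.03,0.7,0,0,0,0.5],
    [0,0,1,0,0,0,0.5],
    [0,0,0.9,0,0,0,0.5],
    [0,0,0.5,0,0,0,0.5],
    [0,0,0.2,0,0,0,0.5],
    [0,0,0,0,0,0,0.5],
    [0,0,0,0,0,0,-0.4],
    [0,0,0,0,0,0,-0.4],
    [0,0,0,0,0,0,-0.4],
    [0,0,0,0,0,0,-0.4],
  ],
  squeeze=25,
)

```text
time_s: 3.38
tcp_pos: [452.7, -49.2, 85.0]
eef_rot: [3.141, 0.0, 1.571]
wrist_force: [2.4, 0.8, 1.3]
width: 33.5
gripper_force: 1.6
```

>>> move_arm(
  commands=[
    [0,0,0,0,0,0,-1],
    [0,0,0,0,0,0,-1],
    [0,0,0,0,0,0,-1],
  ],
)

```text
time_s: 3.75
tcp_pos: [452.9, -49.2, 85.0]
eef_rot: [3.141, 0.0, 1.571]
wrist_force: [0.6, 0.8, 1.4]
width: 33.5
gripper_force: 24.9
```

>>> move_arm(
  commands=[
    [0,0,-0.2,0,0,0,-1],
    [0,0,-0.6,0,0,0,-1],
    [0,0,-1,0,0,0,-1],
    [0,0,-1,0,0,0,-1],
    [0,0,-0.2,0,0,0,-1],
    [0,0,0,0,0,0,-1],
    [0,0,0,0,0,0,-1],
    [0,0,0,0,0,0,-1],
  ],
)

```text
time_s: 4.75
tcp_pos: [451.5, -49.0, 232.2]
eef_rot: [-3.137, -0.001, 1.571]
wrist_force: [-0.2, 0.2, -3.5]
width: 33.3
gripper_force: 24.9
```

```bash
cat > held.py <<'E'
from plant import arm
from h import *
s=arm.get_state();im,z=arm.get_image("wrist");W,C=cloud(im,z,arm.camera_model("wrist"),s)
t=s['tcp_pos'];L=Ro.from_euler("xyz",s["eef_rot"]).inv().apply(W-t)
print(t,s['wrist_force'],s['width'],s['gripper_force'],s['time_s'])
k=(C.max(1)<90)&(L[:,2]>-45)&(L[:,2]<-20)&(np.hypot(L[:,0],L[:,1])<30)&(abs(L[:,1])<16.3);P=L[k]
if len(P): print('cap in tool',len(P),P.min(0),P.max(0),np.median(P[:,2]))
k=(L[:,2]>5)&(L[:,2]<110)&(np.hypot(L[:,0],L[:,1])<40);P=L[k];print('body',len(P),P.min(0) if len(P) else 0,P.max(0) if len(P) else 0)
E
python3 held.py
```

```text
[451.47455278 -48.95921737 232.21666949] [-0.16538983  0.23340397 -3.51989649] 33.30503502823803 24.91439349050779 4.75
cap in tool 3196 [-17.17947547 -16.22964474 -37.39008414] [ 16.92310281  16.24445874 -20.01460747] -35.11736139965732
body 1868 [  4.64911475 -24.72742946   5.00360417] [25.57488611 24.41196097 83.41283252]
```

Felt weight is about 3.5 N, so this is the full bottle and goes on the cork.

>>> move_arm(
  commands=[
    [-0.4,0.1,0,0,0,0,-1],
    [-0.7,0.3,0,0,0,0,-1],
    [-0.9,0.3,0,0,0,0,-1],
    [-0.9,0.3,0,0,0,0,-1],
    [-0.7,0.3,0,0,0,0,-1],
    [-0.43,0.12,0,0,0,0,-1],
    [0,0,0,0,0,0,-1],
    [0,0,0,0,0,0,-1],
    [0,0,0,0,0,0,-1],
  ],
)

```text
time_s: 5.92
tcp_pos: [523.4, -249.4, 235.1]
eef_rot: [3.141, -0.0, 1.572]
wrist_force: [0.3, 0.5, -4.4]
width: 33.3
gripper_force: 25.1
```

```bash
python3 held.py
python3 - <<'E'
from plant import arm
from h import *;import pickle
s=arm.get_state();im,z=arm.get_image("wrist");m=arm.camera_model("wrist")
pickle.dump((im,z,m,s),open("d1.pkl","wb"))
cv2.imwrite("pics/w2.png",im[:,:,::-1])
E
python3 fit.py
```

```text
[ 523.41914088 -249.3806295   235.13578688] [ 0.33757199  0.48214043 -4.37342432] 33.3334561190798 25.085667446128355 5.925
cap in tool 3164 [-16.74365911 -16.23200495 -37.79731038] [ 16.79173695  16.2398621  -20.05175203] -35.09897828241319
body 1872 [  4.54065076 -24.87052518   5.00767311] [25.61732676 24.5100962  83.83502506]
2403 [ 5.31407369e+02 -2.83762033e+02  2.54789492e-01] 7441.070288994059 0.6716604244694132
-1 -0.5 [ 474.2 -333.8]
-1 0.5 [ 457. -268.]
0 -0.5 [ 540.  -316.7]
0 0.5 [ 522.8 -250.9]
1 -0.5 [ 605.8 -299.5]
1 0.5 [ 588.6 -233.7]
cork 0 [nan nan nan] ((0.0, 0.0), 0.0)
  return _methods._mean(a, axis=axis, dtype=dtype,
  ret = um.true_divide(
fit.py:18: RuntimeWarning: Mean of empty slice.
  Q=W[bl&(abs(W[:,0]-455)<40)&(abs(W[:,1]+55)<40)];print('b1',len(Q),Q.mean(0),Q.min(0),Q.max(0))
Traceback (most recent call last):
  File "fit.py", line 18, in <module>
    Q=W[bl&(abs(W[:,0]-455)<40)&(abs(W[:,1]+55)<40)];print('b1',len(Q),Q.mean(0),Q.min(0),Q.max(0))
                                                                                 ~~~~~^^^
ValueError: zero-size array to reduction operation minimum which has no identity
```

View pics/w2.png

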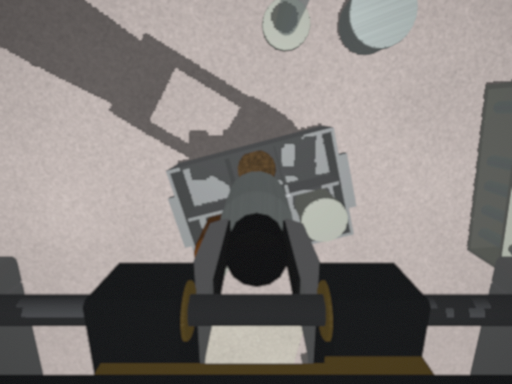

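The bottle (cap at pixel (256,250)) hangs over the cork cell (cork visible at (256,165)). The repeated lattice fit agrees within 1 mm, so I'll lower it.

>>> move_arm(
  commands=[
    [-0.03,0,0.5,0,0,0,-1],
    [0,0,0.8,0,0,0,-1],
    [0,0,0.6,0,0,0,-1],
    [0,0,0.4,0,0,0,-1],
    [0,0,0.25,0,0,0,-1],
    [0,0,0.1,0,0,0,-1],
    [0,0,0,0,0,0,-1],
    [0,0,0,0,0,0,-1],
  ],
)

```text
time_s: 7.02
tcp_pos: [524.2, -252.6, 103.5]
eef_rot: [3.14, 0.001, 1.571]
wrist_force: [0.3, -0.3, -3.5]
width: 33.8
gripper_force: 25.1
```

>>> move_arm(
  commands=[
    [0,0,0.06,0,0,0,-1],
    [0,0,0.04,0,0,0,-1],
    [0,0,0,0,0,0,-1],
    [0,0,0,0,0,0,-1],
  ],
)

```text
time_s: 7.52
tcp_pos: [523.5, -252.2, 97.2]
eef_rot: [-3.142, -0.0, 1.571]
wrist_force: [-0.3, -0.2, -3.6]
width: 33.5
gripper_force: 25.1
```

>>> move_arm(
  commands=[
    [0,0,0.03,0,0,0,-1],
    [0,0,0.02,0,0,0,-1],
    [0,0,0,0,0,0,-1],
  ],
)

```text
time_s: 7.9
tcp_pos: [523.6, -252.2, 95.1]
eef_rot: [3.141, 0.0, 1.571]
wrist_force: [-0.4, 0.4, -2.8]
width: 33.4
gripper_force: 25.1
```

>>> move_arm(
  commands=[
    [0,0,0.02,0,0,0,-1],
    [0,0,0,0,0,0,-1],
    [0,0,0,0,0,0,-1],
  ],
)

```text
time_s: 8.28
tcp_pos: [523.7, -252.4, 95.0]
eef_rot: [3.141, 0.001, 1.571]
wrist_force: [-2.3, 1.6, 5.9]
width: 33.6
gripper_force: 25.1
```

Contact felt at 95 mm, which matches the cork top. Release and rise.

>>> move_arm(
  commands=[
    [0,0,-0.02,0,0,0,-0.2],
    [0,0,0,0,0,0,0],
    [0,0,0,0,0,0,0.05],
    [0,0,0,0,0,0,0.05],
    [0,0,-0.3,0,0,0,0.05],
    [0,0,-0.8,0,0,0,0.05],
    [0,0,-1,0,0,0,0.05],
    [0,0,-0.9,0,0,0,0.3],
    [0,0,0,0,0,0,0.5],
    [0,0,0,0,0,0,0.5],
  ],
)

```text
time_s: 9.52
tcp_pos: [523.4, -252.2, 244.7]
eef_rot: [3.141, 0.0, 1.571]
wrist_force: [-0.6, -0.2, -0.7]
width: 70.4
gripper_force: 0.0
```

```bash
python3 cap.py 523 -252
```

```text
[ 523.39146479 -252.15501553  244.7172917 ] [3.14141379e+00 8.46865653e-05 1.57071374e+00] [-0.60315741 -0.19211461 -0.66276551] 70.4198606011576 9.525
74 circle (523.3034057617188, -247.82272338867188) 16.130319595336914 mean [ 523.84527105 -238.57627693  121.04657396] lim [ 507.18673521 -248.48340922  114.08176101] [ 539.4201164  -235.3046418   127.93504402]
units tool x,y: 0.08664584278346296 -0.0017611806473792058
```

>>> move_arm(
  commands=[
    [0.5,0,0,0,0,0,0.5],
    [0.9,0.1,0,0,0,0,0.5],
    [1,0.2,0,0,0,0,0.5],
    [1,0.2,0,0,0,0,0.5],
    [1,0.2,0,0,0,0,0.5],
    [1,0.1,0,0,0,0,0.5],
    [0.7,0,0,0,0,0,0.5],
    [0.26,0,0,0,0,0,0.5],
    [0,0,0,0,0,0,0.5],
    [0,0,0,0,0,0,0.5],
  ],
)

```text
time_s: 10.82
tcp_pos: [563.4, 64.5, 244.2]
eef_rot: [-3.141, 0.001, 1.569]
wrist_force: [0.5, -0.5, -0.3]
width: 70.7
gripper_force: 0.0
```

```bash
python3 cap.py 563 67
```

```text
[563.43583801  64.46079236 244.24699479] [-3.14085359e+00  7.10271849e-04  1.56919686e+00] [ 0.45521384 -0.50961997 -0.29792504] 70.663339950434 10.825
754 circle (563.5281372070312, 69.7281265258789) 16.7645320892334 mean [563.44969238  70.24357901 120.18081512] lim [546.79049857  53.00818707 114.72815378] [579.60148546  85.84430487 122.70580159]
units tool x,y: 0.10534668323265294 0.0018459838694275276
```

>>> move_arm(
  commands=[
    [0.1,0,0.7,0,0,0,0.5],
    [0,0,1,0,0,0,0.5],
    [0,0,0.8,0,0,0,0.5],
    [0,0,0.47,0,0,0,0.5],
    [0,0,0.2,0,0,0,0.5],
    [0,0,0,0,0,0,0.5],
    [0,0,0,0,0,0,-0.2],
    [0,0,0,0,0,0,-0.4],
    [0,0,0,0,0,0,-1],
    [0,0,0,0,0,0,-1],
    [0,0,0,0,0,0,-1],
    [0,0,0,0,0,0,-1],
  ],
)

```text
time_s: 12.38
tcp_pos: [563.7, 70.8, 86.5]
eef_rot: [3.141, -0.0, 1.571]
wrist_force: [-0.1, -1.2, 1.5]
width: 33.9
gripper_force: 25.0
```

>>> move_arm(
  commands=[
    [0,0,-0.2,0,0,0,-1],
    [0,0,-0.6,0,0,0,-1],
    [0,0,-1,0,0,0,-1],
    [0,0,-1,0,0,0,-1],
    [0,0,-1,0,0,0,-1],
    [0,0,-0.2,0,0,0,-1],
    [0,0,0,0,0,0,-1],
    [0,0,0,0,0,0,-1],
    [0,0,0,0,0,0,-1],
  ],
)

```text
time_s: 13.5
tcp_pos: [562.8, 70.8, 283.7]
eef_rot: [-3.137, 0.0, 1.571]
wrist_force: [0.2, -0.7, -1.4]
width: 33.4
gripper_force: 25.0
```

```bash
python3 held.py
```

```text
[562.76802426  70.79755123 283.70820557] [ 0.1727315  -0.68242724 -1.44107083] 33.44232088601705 24.99985098838806 13.5
cap in tool 3056 [-18.70795691 -16.2778919  -35.72445024] [ 15.18402776  16.14725289 -20.01444041] -33.591712931298616
body 1965 [  3.43864244 -25.47410666   5.01576718] [24.14933674 24.74520128 84.13952285]
```

Only about 1 N, so this one is empty. It goes to the bare cell at (457,-268).

>>> move_arm(
  commands=[
    [-0.4,-0.1,0,0,0,0,-1],
    [-0.8,-0.25,0,0,0,0,-1],
    [-1,-0.32,0,0,0,0,-1],
    [-1,-0.32,0,0,0,0,-1],
    [-1,-0.32,0,0,0,0,-1],
    [-1,-0.32,0,0,0,0,-1],
    [-0.8,-0.25,0.2,0,0,0,-1],
    [-0.5,-0.15,0.5,0,0,0,-1],
    [-0.24,-0.09,0.3,0,0,0,-1],
    [0,0,0,0,0,0,-1],
    [0,0,0,0,0,0,-1],
    [0,0,0,0,0,0,-1],
  ],
)

```text
time_s: 15.05
tcp_pos: [458.3, -265.6, 237.5]
eef_rot: [3.14, 0.001, 1.572]
wrist_force: [0.6, -0.2, -0.5]
width: 33.6
gripper_force: 25.0
```

```bash
python3 held.py
python3 - <<'E'
from plant import arm
import pickle
s=arm.get_state();im,z=arm.get_image("wrist");m=arm.camera_model("wrist")
pickle.dump((im,z,m,s),open("d1.pkl","wb"))
E
python3 fit.py 2>/dev/null
```

```text
[ 458.29306687 -265.59882782  237.5139794 ] [ 0.55880645 -0.23945097 -0.47489795] 33.585393093416414 24.999950230121613 15.05
cap in tool 3041 [-18.65330624 -16.21878405 -35.72591324] [ 15.05805052  16.094599   -20.03313806] -33.61353854168351
body 1970 [  3.53170303 -25.43833203   5.06857586] [23.9584012  24.7848543  85.07594926]
2267 [ 5.33485492e+02 -2.83007546e+02  2.71458747e-01] 6014.459575805755 0.6409351565946184
-1 -0.5 [ 477.1 -334. ]
-1 0.5 [ 458.9 -268.5]
0 -0.5 [ 542.6 -315.8]
0 0.5 [ 524.4 -250.3]
1 -0.5 [ 608.1 -297.5]
1 0.5 [ 589.9 -232. ]
cork 0 [nan nan nan] ((0.0, 0.0), 0.0)
```

>>> move_arm(
  commands=[
    [-0.02,0,0.5,0,0,0,-1],
    [0,0,0.8,0,0,0,-1],
    [0,0,0.7,0,0,0,-1],
    [0,0,0.4,0,0,0,-1],
    [0,0,0.25,0,0,0,-1],
    [0,0,0.15,0,0,0,-1],
    [0,0,0.06,0,0,0,-1],
    [0,0,0,0,0,0,-1],
    [0,0,0,0,0,0,-1],
  ],
)

```text
time_s: 16.27
tcp_pos: [458.0, -267.5, 94.0]
eef_rot: [3.14, 0.001, 1.571]
wrist_force: [0.8, 0.7, -0.3]
width: 33.7
gripper_force: 25.0
```

>>> move_arm(
  commands=[
    [0,0,0.03,0,0,0,-1],
    [0,0,0,0,0,0,-1],
    [0,0,0,0,0,0,-1],
  ],
)

```text
time_s: 16.65
tcp_pos: [457.5, -267.2, 91.7]
eef_rot: [3.141, 0.0, 1.571]
wrist_force: [-0.7, 0.5, -1.1]
width: 33.4
gripper_force: 25.0
```

>>> move_arm(
  commands=[
    [0,0,0.02,0,0,0,-1],
    [0,0,0,0,0,0,-1],
    [0,0,0,0,0,0,-1],
  ],
)

```text
time_s: 17.02
tcp_pos: [457.5, -267.2, 90.7]
eef_rot: [3.142, -0.0, 1.571]
wrist_force: [-0.1, -0.7, -0.3]
width: 33.6
gripper_force: 25.0
```

>>> move_arm(
  commands=[
    [0,0,0.02,0,0,0,-1],
    [0,0,0,0,0,0,-1],
    [0,0,0,0,0,0,-1],
  ],
)

```text
time_s: 17.4
tcp_pos: [457.7, -267.3, 90.5]
eef_rot: [3.141, 0.001, 1.571]
wrist_force: [-1.3, 1.1, 5.6]
width: 33.7
gripper_force: 25.0
```

Contact on the floor. Release and go to the third bottle.

>>> move_arm(
  commands=[
    [0,0,-0.02,0,0,0,-0.2],
    [0,0,0,0,0,0,0],
    [0,0,0,0,0,0,0.05],
    [0,0,0,0,0,0,0.05],
    [0,0,-0.3,0,0,0,0.05],
    [0,0,-0.8,0,0,0,0.05],
    [0,0,-1,0,0,0,0.05],
    [0,0,-0.9,0,0,0,0.3],
    [0,0,-0.1,0,0,0,0.5],
    [0.4,0.3,0,0,0,0,0.5],
    [0.8,0.5,0,0,0,0,0.5],
    [1,0.6,0,0,0,0,0.5],
  ],
)

```text
time_s: 18.9
tcp_pos: [527.5, -156.7, 244.6]
eef_rot: [-3.14, -0.0, 1.568]
wrist_force: [0.5, -0.5, 0.4]
width: 70.4
gripper_force: 0.0
```

>>> move_arm(
  commands=[
    [1,0.6,0,0,0,0,0.5],
    [1,0.6,0,0,0,0,0.5],
    [1,0.6,0,0,0,0,0.5],
    [0.8,0.5,0,0,0,0,0.5],
    [0.4,0.3,0,0,0,0,0.5],
    [0.2,0.09,0,0,0,0,0.5],
    [0,0,0,0,0,0,0.5],
    [0,0,0,0,0,0,0.5],
  ],
)

```text
time_s: 19.9
tcp_pos: [661.6, 61.7, 245.8]
eef_rot: [-3.141, 0.0, 1.57]
wrist_force: [-0.2, 0.0, -0.1]
width: 70.9
gripper_force: 0.0
```

```bash
python3 cap.py 662 64
```

```text
[661.55880075  61.71690108 245.81852063] [-3.14143229e+00  4.47758182e-04  1.56955185e+00] [-0.22115306  0.0022516  -0.13961766] 70.88903747070877 19.9
744 circle (665.6940307617188, 62.9555549621582) 16.75199317932129 mean [665.52408783  63.61316342 120.10369179] lim [649.05713839  46.46207951 114.06151923] [682.20333845  79.13441989 122.86457068]
units tool x,y: 0.024773077724021136 0.08270460026102683
```

>>> move_arm(
  commands=[
    [0.02,0.08,0.7,0,0,0,0.5],
    [0,0,1,0,0,0,0.5],
    [0,0,0.8,0,0,0,0.5],
    [0,0,0.48,0,0,0,0.5],
    [0,0,0.2,0,0,0,0.5],
    [0,0,0,0,0,0,0.5],
    [0,0,0,0,0,0,-0.2],
    [0,0,0,0,0,0,-0.4],
    [0,0,0,0,0,0,-1],
    [0,0,0,0,0,0,-1],
    [0,0,0,0,0,0,-1],
    [0,0,0,0,0,0,-1],
  ],
)

```text
time_s: 21.45
tcp_pos: [666.2, 63.9, 87.1]
eef_rot: [3.141, -0.0, 1.571]
wrist_force: [1.0, -0.1, 0.5]
width: 33.2
gripper_force: 25.0
```

>>> move_arm(
  commands=[
    [0,0,-0.2,0,0,0,-1],
    [0,0,-0.6,0,0,0,-1],
    [0,0,-1,0,0,0,-1],
    [0,0,-1,0,0,0,-1],
    [0,0,-1,0,0,0,-1],
    [0,0,-0.2,0,0,0,-1],
    [0,0,0,0,0,0,-1],
    [0,0,0,0,0,0,-1],
    [0,0,0,0,0,0,-1],
  ],
)

```text
time_s: 22.58
tcp_pos: [665.3, 63.8, 283.7]
eef_rot: [-3.137, 0.0, 1.571]
wrist_force: [-0.4, 0.2, -0.8]
width: 33.4
gripper_force: 25.0
```

```bash
python3 held.py
```

```text
[665.32192473  63.77697824 283.73534739] [-0.43567437  0.20524186 -0.83116597] 33.42697543968795 24.999837577342987 22.575
cap in tool 3017 [-17.76722461 -16.28352568 -34.91757723] [ 15.49191565  16.19695401 -20.04154403] -33.08069566390222
body 2017 [  4.19628535 -24.93018756   5.05493685] [24.27244212 24.10836833 85.08383701]
```

>>> move_arm(
  commands=[
    [-0.4,-0.1,0,0,0,0,-1],
    [-0.8,-0.2,0,0,0,0,-1],
    [-1,-0.26,0,0,0,0,-1],
    [-1,-0.26,0,0,0,0,-1],
    [-1,-0.26,0,0,0,0,-1],
    [-0.9,-0.25,0.2,0,0,0,-1],
    [-0.5,-0.15,0.5,0,0,0,-1],
    [-0.31,-0.05,0.3,0,0,0,-1],
    [0,0,0,0,0,0,-1],
    [0,0,0,0,0,0,-1],
    [0,0,0,0,0,0,-1],
  ],
)

```text
time_s: 24.0
tcp_pos: [590.4, -230.7, 238.2]
eef_rot: [3.139, 0.001, 1.573]
wrist_force: [-0.4, -0.3, -1.2]
width: 33.9
gripper_force: 25.0
```

```bash
python3 held.py
python3 - <<'E'
from plant import arm
import pickle,cv2
s=arm.get_state();im,z=arm.get_image("wrist");m=arm.camera_model("wrist")
pickle.dump((im,z,m,s),open("d1.pkl","wb"))
cv2.imwrite("pics/w3.png",im[:,:,::-1])
E
python3 fit.py 2>/dev/null
```

```text
[ 590.36543739 -230.74211383  238.15994482] [-0.43613895 -0.33581292 -1.19772651] 33.8814070684795 24.999912679195404 24.0
cap in tool 3014 [-17.72219338 -16.28102883 -35.76827149] [ 15.31456405  16.25378961 -20.00409758] -33.11772398672732
body 2019 [  4.16119819 -24.85665663   5.00027338] [24.35051057 24.0310348  85.18823121]
2042 [ 5.32047482e+02 -2.84619813e+02  2.85108781e-01] 9855.235261120803 0.5053868756121449
-1 -0.5 [ 476.4 -336.4]
-1 0.5 [ 457.2 -271.1]
0 -0.5 [ 541.6 -317.2]
0 0.5 [ 522.5 -252. ]
1 -0.5 [ 606.9 -298.1]
1 0.5 [ 587.7 -232.9]
cork 0 [nan nan nan] ((0.0, 0.0), 0.0)
```

View pics/w3.png

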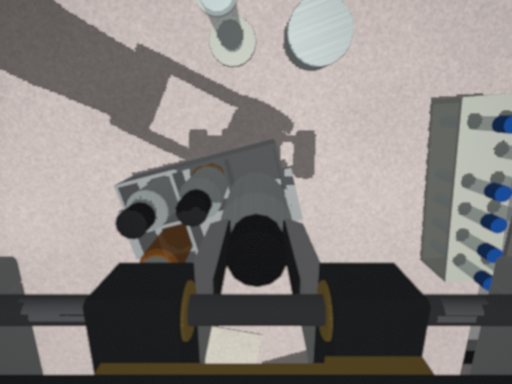

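Both placed bottles stand upright (caps at (137,220) and (195,208)). The third hangs over its bare cell, and I'll lower it.

>>> move_arm(
  commands=[
    [-0.02,-0.03,0.5,0,0,0,-1],
    [0,0,0.8,0,0,0,-1],
    [0,0,0.7,0,0,0,-1],
    [0,0,0.4,0,0,0,-1],
    [0,0,0.25,0,0,0,-1],
    [0,0,0.15,0,0,0,-1],
    [0,0,0.06,0,0,0,-1],
    [0,0,0.03,0,0,0,-1],
    [0,0,0,0,0,0,-1],
    [0,0,0,0,0,0,-1],
  ],
)

```text
time_s: 25.35
tcp_pos: [588.3, -232.9, 92.8]
eef_rot: [3.141, 0.0, 1.571]
wrist_force: [-0.3, -0.2, -0.3]
width: 33.4
gripper_force: 25.0
```

>>> move_arm(
  commands=[
    [0,0,0.02,0,0,0,-1],
    [0,0,0,0,0,0,-1],
    [0,0,0,0,0,0,-1],
  ],
)

```text
time_s: 25.72
tcp_pos: [588.0, -232.7, 91.2]
eef_rot: [3.142, -0.0, 1.571]
wrist_force: [0.1, 0.8, -1.1]
width: 33.3
gripper_force: 25.0
```

>>> move_arm(
  commands=[
    [0,0,0.02,0,0,0,-1],
    [0,0,0,0,0,0,-1],
    [0,0,0,0,0,0,-1],
  ],
)

```text
time_s: 26.1
tcp_pos: [588.1, -232.8, 91.0]
eef_rot: [3.141, 0.0, 1.571]
wrist_force: [-1.3, 0.5, 4.5]
width: 33.5
gripper_force: 25.0
```

Contact felt. Release, retreat and check.

>>> move_arm(
  commands=[
    [0,0,-0.02,0,0,0,-0.2],
    [0,0,0,0,0,0,0],
    [0,0,0,0,0,0,0.05],
    [0,0,0,0,0,0,0.05],
    [0,0,-0.3,0,0,0,0.05],
    [0,0,-0.8,0,0,0,0.05],
    [0,0,-1,0,0,0,0.05],
    [0,0,-1,0,0,0,0.05],
    [0,0,-1,0,0,0,0.05],
    [0.5,0,-0.5,0,0,0,0.05],
    [0.5,0,0,0,0,0,0.05],
    [0,0,0,0,0,0,0.05],
  ],
)

```text
time_s: 27.6
tcp_pos: [587.9, -180.7, 320.8]
eef_rot: [-3.141, -0.0, 1.574]
wrist_force: [1.1, -1.5, 0.2]
width: 49.3
gripper_force: 0.0
```

Run:
```python
from plant import arm
import cv2,numpy as np
a,_=arm.get_image("side");b,_=arm.get_image("wrist")
cv2.imwrite("pics/end.png",cv2.resize(np.hstack([a,b]),(800,300))[:,:,::-1])
s=arm.get_state();print(s['wrist_force'],s['width'],s['qd'].max(),s['time_s'])
```

```text
[0.39878299 0.02179661 0.25663347] 49.51481479574209 0.0133405124354236 27.7
```

View pics/end.png

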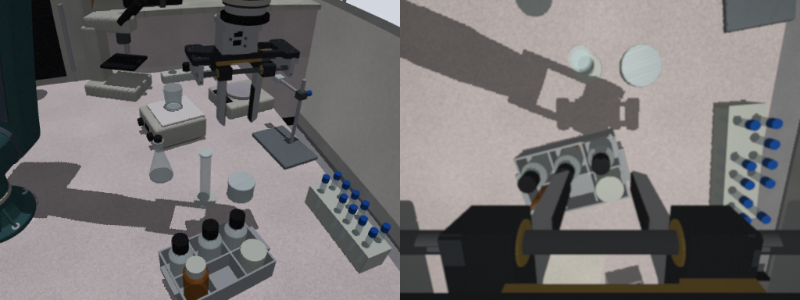

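All three bottles stand upright (side-view caps at (180,243), (210,228) and (237,217)). The jars, flask, cylinder and tin are undisturbed.

```bash
python3 -c "
from plant import arm
print(arm.hand_in())"
```

```text
the job is handed in; nothing more can be done
None
```

The job is handed in at about 28 s of the 69 s allowed: the full bottle (about 3.5–4.4 N when lifted) stands on the cork pad, the two empty ones stand upright in bare cells of their own, and the final images show the jars and other glassware where they were.

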